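# Centre the bowl on the bar scale and press its sunken tare key

## Task

Zero the bar scale with its bowl on it: with a fingertip, gently push the pink bowl across the weighing pan until its foot stands inside the ring engraved round the middle, then let go of it. Then reach the closed fingertips into the well on the console, press the sunken tare key all the way down for a moment, and let it come up again. Only push and press: do not lift or tip the bowl, do not bear down on the pan, leave the round power key unpressed and everything else where it stands.

Things in the scene. Friction and masses are not known exactly. Their poses are not given: they have to be found in the camera images.
- scale: White bar scale, fixed, 188 (x) by 150 mm (y). Origin on the worktop under its middle; x points from the console (front) to the pan (back), y to its left, z up. Console deck: 44 mm high, x -94 to -34 mm; on it from left to right a dark square display, the rectangular well with the tare key, the round power key. Steel pan: x -30 to 94, y -75 to 75 mm, top 38 mm high, 6 mm below the deck.
- well_mouth (a point): Centre of the mouth of the rectangular well in the console deck, at deck height (44 mm). The opening is 40 mm along the scale's x by 52 mm along its y with upright walls, and a 1.5 mm moulded lip round it. Axes as those of the scale.
- tare_top (a point): Centre of the top of the tare key, a grey rectangular key 37 by 49 mm that nearly fills the well; its top lies 15 mm below the deck when up. It moves with the key. Axes as those of the scale.
- tare_key (a joint): Downward travel of the tare key in m: 0 up, 0.005 fully down at its stop. Sprung: 1.4 N starts it, 5 N takes it fully down, and it comes back up when released.
- power_top (a point): Centre of the top of the round power key, 21 mm across, 2 mm proud of the deck, 51 mm to the right (-y of the scale) of the well's centre. To be left alone.
- power_key (a joint): Downward travel of the power key in m: 0 up, 0.003 down. Sprung as the tare key; 1.4 N starts it.
- pan_centre (a point): Centre of the pan's top face, the middle of the thin engraved ring, which is 84 mm across. It lies 96 mm behind the well's centre (+x of the scale) and moves with the pan. Axes as those of the scale.
- weigh_pan (a joint): Downward travel of the sprung weighing pan in m: 0 unloaded, 0.003 at its overload stop; it yields 1 mm for every 5 N, so 15 N pressing down on pan or bowl reaches the stop.
- bowl: Small pink plastic bowl, open, 40 mm high, 86 mm across the rim and 60 mm across the foot, 0.09 to 0.18 kg, standing loose near the pan's front edge (next to the console), 25 to 42 mm from the pan's centre. Origin in the middle of its underside, z up. A fingertip that pushes level from outside meets the rim; the bowl slides without tipping.
- scoop: Blue plastic measuring scoop, 135 x 33 x 24 mm, lying on the worktop to the left of the scale. Bystander; origin under its middle.
- tea_packet: Yellow box, 65 x 115 x 55 mm, on the worktop close to the right of the pan. Bystander; origin under its middle.
- sugar_bowl: White porcelain sugar bowl with lid, 67 mm across, 74 mm high, on the worktop well to the right of the scale. Bystander; origin under its middle.
Things that resemble listed ones, but are neither listed nor needed, are in the scene too. Of the things that look like the bowl, the larger one is meant.

How it is judged:
On the way, in this order (a step that is already met when the one before it is completed fails the run):
1. the bowl stands still on the pan with its foot inside the ring, untouched by the robot (horizontal distance between bowl and pan_centre below 0.012 m and linear speed of bowl below 0.02 m/s and contact force between each of the arm, the fingers and bowl below 0.05 N), for 0.2 s.
2. the tare key is fully down for a moment while the bowl stands free inside the ring (value of joint tare_key above 0.004 m and horizontal distance between bowl and pan_centre below 0.012 m and contact force between the fingers and bowl below 0.05 N), for 0.1 s.
At the end, for the whole second after the job is handed in: The bowl stands upright and still on the pan, its centre within 12 mm of the pan's centre, and after it stood there the tare key was pressed at least 4 mm (of 5) for 0.1 s; both keys are up again (value of joint each of tare_key, power_key below 0.001 m and horizontal distance between bowl and pan_centre below 0.012 m and angle between bowl's own z axis and vertical below 0.1 rad and z of bowl in the frame of pan_centre between -0.004 and 0.004 m and linear speed of bowl below 0.02 m/s); the robot touches nothing.
It fails at once if the bowl is lifted more than 6 mm off the pan or tipped by more than about 20 degrees (z of bowl in the frame of pan_centre above 0.006 m or angle between bowl's own z axis and vertical above 0.35 rad).
It fails at once if the weighing pan is pressed onto its overload stop (value of joint weigh_pan above 0.0028 m).
It fails at once if the power key is pressed (value of joint power_key above 0.0015 m).
It fails at once if the scale is pressed with more than 40 N (contact force between the fingers and scale above 40 N).
It fails at once if the scoop, tea packet or sugar bowl is moved by more than 15 mm (distance of any of scoop, tea_packet, sugar_bowl from where it was at the start of the episode above 0.015 m).
It also fails if it takes over 42 s, if anything falls off the work surface, if the arm or the gripper's body presses on something with over 40 N, if the wrist force passes 120 N, or if a joint passes its speed limit or range.

## Robot

A 6-joint arm with a two-finger parallel gripper is mounted at the origin on a cart in front of the work surface, level with it; the furniture and walls round the work are solid. World frame = base frame: x ahead of the robot, y to its left, z up, the work surface at z = 0. Lengths are in m, angles in rad, forces in N, time in s.
With the tool pointing down it reaches from about 0.225 to 0.875 m from the base axis. Payload 3.4 kg.
Tool frame: the origin (TCP) lies at the very end of the fingers, on their centre line; the grasp point (between the pads) lies 19 mm behind it (grip_depth is the distance from the TCP to the grasp point, in m); x points along the fingers, z is the direction in which the jaws open and shut, and the axes are right-handed (so a half turn about x gives the same grasp; the last joint's range is limited). The gripper opens to 85 mm and grips with 20 to 120 N. Pads are 22 mm wide; open, the fingers measure 114 mm over their backs; the gripper's body (76 mm by 85 mm) begins 54 mm behind the grasp point. The pads swing forward as they close: fully open they stand 13 mm farther back than shut.
Start: joints at [1.178, 0.276, 1.505, -0, 1.361, -0.121], TCP at [0.154, 0.554, 0.231] pointing down, gripper open.
Joint ranges: [-2.89, 2.89], [-0.75, 2.08], [0.22, 2.7], [-1.18, 4.32], [0.11, 2.71], [-2.7, 2.7]. Speed limits (rad/s): [2.57, 2.57, 3.14, 3.14, 3.14, 3.14].

## Interface

Orientations are given as a unit quaternion [w, x, y, z].
In Python, from rig import get_state, get_image, sign_off, grip_depth gives the robot as it stands. The module is installed in compiled form; this text tells all that it offers.
- The arm moves only by the tool arm_command, never from a script. Its argument "series" is a list of rows, each an object with "dp": the shift along the tool's x, y, z scaled (see below), a list of three; "angular": the turn, a rotation vector about the tool's x, y, z scaled (see below), a list of three; "gripper": the finger opening in mm, from 0 to 85.4. A call has exactly 8 rows; each row shifts and turns the pose as measured when the row begins, along the tool's axes as they then stand; what a row does not reach is not made up. The controller multiplies each number of a shift by 0.12 m and each number of a turn by 90 degrees. A row lasts 1/8 s, in which the tool goes at most 62.5 mm and 10.7 degrees, less where a joint would pass 70% of its speed; a pose out of reach is approached as far as the arm can. A call with a number of a shift or a turn outside -1 to 1 is refused whole. A call with a gripper value outside its range is refused whole. The fingers move at their own pace and stop on an object; "grip_force" is the grip in N (left out, the last holds). Time passes only in rows, so rows that do not move let the fingers close, or fill a call up. It gives the time, the measured TCP pose, the force and the opening at its end, in the units of the state.
- get_state(): the state, without advancing time (a new reading comes with each control period).
- get_image(name): name is "side" or "top"; returns a dict with "image" (384x512x3 uint8, blue, green, red), "depth" (384x512 float32, m along the optical axis (not along the pixel's ray), 0 where there is no reading), "mtx" (3x3 intrinsics, pixels), "k1" (the pictures are not rectified: a ray, as slopes to the right and down, at radius r is drawn at 1 + k1 r^2 times it, then the intrinsics apply), "view" (4x4, takes a point from world to camera coordinates). Camera axes: x right, y up, looking along -z (the intrinsics and any distortion apply to the point x, -y, -z); pixel columns grow to the right and rows downward; lengths in m; the calibration is good to about 2 mm. A picture is of the moment at which its call begins.
- sign_off(): hands the job in, once; it reports no verdict.
The state is a dict: "clock": time; "qpos": joint angles; "qd": joint speeds; "effort": joint torques, N m; "position": TCP position; "ee_rot": TCP orientation; "contact_force": force on the tool from outside, world axes, zero at the start; "moment": the same for the moment, N m; "width": finger opening in m.
Only numpy, scipy, OpenCV 4.12 (cv2) and the standard library are available. Lean on these libraries where they do the work, as an engineer would, in place of code of your own. Each camera call takes 0.05 s, during which the arm holds its last target. There are 200 camera calls.

## Working session

There is one attempt and no reset: what is moved stays moved. The work goes in short steps, Python scripts to look and compute and a tool call to move; the robot and the scene stay as the last step left them, time stands still between calls to the robot, and variables do not carry over. Pictures are saved under pics/ and viewed, about 8 in all and at most 12, crops included, and the job is handed in when it is done.

Besides the shell and the picture viewer there is one more tool, called as name([rows], argument=value, ...), one row to a line, values as JSON. arm_command: Moves the arm, as the interface text tells. Its arguments: {"type":"object","properties":{"series":{"type":"array","items":{"type":"object","properties":{"dp":{"type":"array","items":{"type":"number"}},"angular":{"type":"array","items":{"type":"number"}},"gripper":{"type":"number"}}}},"grip_force":{"type":"number"}},"required":["series"]}

```bash
mkdir -p pics; python3 - <<'E'
from rig import get_state,get_image,grip_depth
import cv2,pickle
s=get_state();print({k:s[k] for k in('clock','position','ee_rot','width')},grip_depth)
for n in('top','side'):
    d=get_image(n);pickle.dump(d,open(n+'.pkl','wb'));cv2.imwrite(f'pics/{n}0.png',d['image']);print(n,d['mtx'],d['k1'],d['view'])
E
```

```text
{'clock': 0.0, 'position': array([0.15415022, 0.5533893 , 0.23041198]), 'ee_rot': array([ 0.56254739, -0.42799923,  0.56369782,  0.4273194 ]), 'width': 0.08551782023955933} 0.0187
top [[430.3907734    0.         257.08104539]
 [  0.         430.3907734  188.8746374 ]
 [  0.           0.           1.        ]] -0.07768466955451607 [[ 0.0203697  -0.99977889 -0.00522006  0.02356719]
 [ 0.97622718  0.01876241  0.21593624 -0.50855198]
 [-0.21579056 -0.00949452  0.97639351 -1.09703894]
 [ 0.          0.          0.          1.        ]]
side [[491.02971288   0.         256.8363966 ]
 [  0.         491.02971288 191.23199734]
 [  0.           0.           1.        ]] -0.2051830875413934 [[-0.89051764  0.45489149  0.0072163   0.45711719]
 [-0.396772   -0.78430561  0.47690324  0.19571035]
 [ 0.22259901  0.42182752  0.87892618 -1.45553279]
 [ 0.          0.          0.          1.        ]]
```

View pics/top0.png

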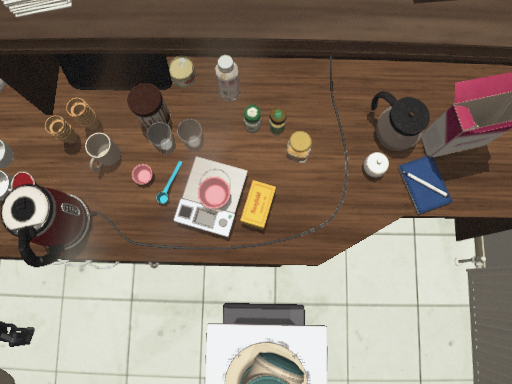

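View pics/side0.png

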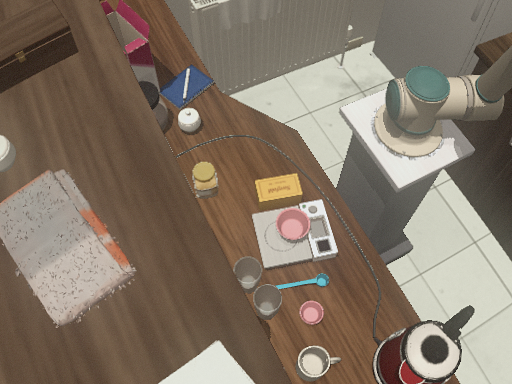

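The top view shows the scale at about (212,197), with its console towards the robot. The larger pink bowl is on the pan at (214,192). The smaller pink look-alike is on the worktop at (143,175). The scoop is at (170,183), the tea packet at (258,205) and the sugar bowl at (376,165). The side view shows the same layout. The bowl meant is the one on the pan, which I'll confirm in an enlarged crop.

```bash
cat >h.py <<'E'
import numpy as np,cv2
def ray(d,uv):
    K=d['mtx'];V=d['view'];uv=np.atleast_2d(np.asarray(uv,float))
    n=cv2.undistortPoints(uv.reshape(-1,1,2),K,np.array([d['k1'],0,0,0.])).reshape(-1,2)
    R,t=V[:3,:3],V[:3,3]
    return -R.T@t,np.c_[n[:,0],-n[:,1],-np.ones(len(n))]@R
def plane(d,uv,z):
    o,r=ray(d,uv);return o+r*((z-o[2])/r[:,2])[:,None]
def proj(d,P):
    P=np.atleast_2d(P);c=P@d['view'][:3,:3].T+d['view'][:3,3]
    q=np.c_[c[:,0],-c[:,1],-c[:,2]]
    return cv2.projectPoints(q.reshape(-1,1,3),np.zeros(3),np.zeros(3),d['mtx'],np.array([d['k1'],0,0,0.]))[0].reshape(-1,2)
def depthpts(d,uv):
    o,r=ray(d,uv);z=np.array([d['depth'][int(v),int(u)] for u,v in np.atleast_2d(uv)]);return o+r*z[:,None]
def pink(d):
    h=cv2.cvtColor(d['image'],cv2.COLOR_BGR2HSV)
    return cv2.inRange(h,(165,60,100),(180,255,255))|cv2.inRange(h,(0,60,100),(6,255,255))
E
python3 - <<'E'
import pickle,cv2,numpy as np
from h import *
t=pickle.load(open('top.pkl','rb'));s=pickle.load(open('side.pkl','rb'))
for n,d,c in(('top',t,(214,195)),('side',s,(294,233))):
    m=pink(d);k,l,st,ce=cv2.connectedComponentsWithStats(m)
    for i in range(1,k):
        if st[i,4]>80: 
            e=cv2.fitEllipse(max(cv2.findContours((l==i).astype('uint8'),0,1)[0],key=len))
            print(n,st[i],e,plane(d,ce[i],.078 if st[i,4]>500 else .05).round(4))
    # white mask of scale
    h=cv2.cvtColor(d['image'],cv2.COLOR_BGR2HSV)
    x,y=c;crop=d['image'][y-50:y+50,x-50:x+50]
    cv2.imwrite(f'pics/c_{n}.png',cv2.resize(crop,None,fx=6,fy=6,interpolation=2))
a,b=[cv2.imread(f'pics/c_{n}.png') for n in('top','side')]
cv2.imwrite('pics/crop.png',cv2.resize(np.hstack([a,b]),(800,400)))
cv2.imwrite('pics/crop_top.png',a)
E
```

```text
top [ 454   72   58   32 1229] ((481.548095703125, 87.35546112060547), (22.337051391601562, 74.96215057373047), 77.42584991455078) [[ 0.8111 -0.6     0.078 ]]
top [454 105  58  28 570] ((480.17840576171875, 117.58782196044922), (26.61393165588379, 56.6550407409668), 93.02758026123047) [[ 0.7083 -0.5692  0.078 ]]
top [132 164  21  21 346] ((141.68710327148438, 173.88230895996094), (19.552045822143555, 20.778520584106445), 44.194366455078125) [[0.5451 0.3498 0.05  ]]
top [ 13 172  21  17 211] ((21.653444290161133, 179.7273406982422), (13.387777328491211, 21.445775985717773), 75.18059539794922) [[0.5233 0.6885 0.05  ]]
top [198 177  32  32 813] ((213.54371643066406, 192.4033203125), (31.02198028564453, 31.57342529296875), 77.61099243164062) [[0.4914 0.1474 0.078 ]]
side [116   0  34  40 543] ((132.92822265625, 18.562068939208984), (13.622087478637695, 51.85136032104492), 134.63223266601562) [[ 0.5996 -0.7388  0.078 ]]
side [123  38  24  17 189] ((133.85177612304688, 45.0284538269043), (9.11308765411377, 25.815696716308594), 60.56843185424805) [[ 0.6327 -0.6461  0.05  ]]
side [276 208  34  32 821] ((292.50006103515625, 223.5196075439453), (30.20126724243164, 33.11256790161133), 100.75064086914062) [[0.4916 0.1504 0.078 ]]
side [299 300  25  25 452] ((311.2071228027344, 312.18231201171875), (23.115184783935547, 24.0200252532959), 123.31413269042969) [[0.5548 0.3615 0.05  ]]
side [400 362  24  22 270] ((409.23504638671875, 374.7420349121094), (15.156368255615234, 25.7119083404541), 132.62725830078125) [[0.4292 0.5993 0.05  ]]
```

View pics/crop_top.png

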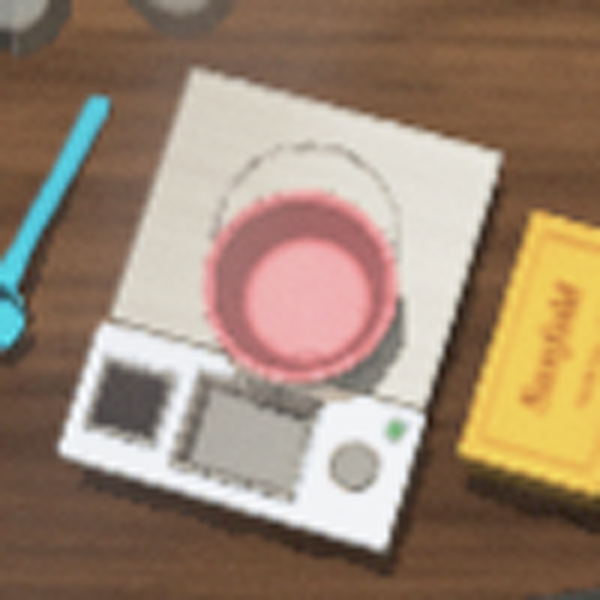

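View pics/c_side.png

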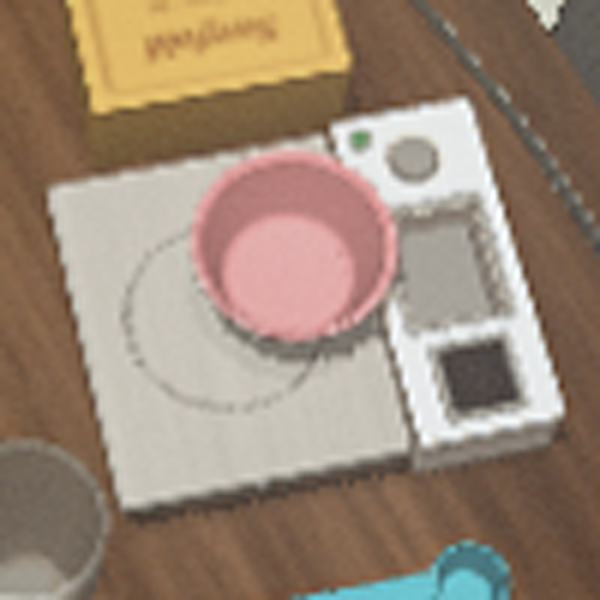

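The crops confirm the target: in the top crop the larger bowl sits on the pan at crop (302,287). The engraved ring shows behind it, the well is at about (250,435), the power key at (354,467) and the display at (130,400). I'll fit the scale pose from these corners in both views.

```bash
python3 - <<'E'
import pickle
from h import *
from scipy.optimize import least_squares as LS
t=pickle.load(open('top.pkl','rb'));s=pickle.load(open('side.pkl','rb'))
L=np.array([[.094,.075,.038],[.094,-.075,.038],[-.094,-.075,.044],[-.094,.075,.044],[-.064,-.051,.046]])
T=np.array([[193,70],[500,152],[387,551],[60,455],[354,467]],float)
S=np.array([[125,508],[50,187],[468,98],[563,413],[412,159]],float)
f=lambda c,o:(c+.5)/6-.5+np.array(o)
T=f(T,(164,145));S=f(S,(244,183))
sol={}
for n,d,p in(('top',t,T),('side',s,S)):
    W=np.vstack([plane(d,p[i],L[i,2]) for i in range(5)])
    g=lambda q:(np.c_[q[0]+np.cos(q[2])*L[:,0]-np.sin(q[2])*L[:,1],q[1]+np.sin(q[2])*L[:,0]+np.cos(q[2])*L[:,1]]-W[:,:2])
    r=LS(lambda q:g(q).ravel(),[.5,.15,0.]);q=r.x;sol[n]=q
    print(n,q.round(4),'resid mm',(g(q)*1e3).round(1).tolist())
    c,si=np.cos(q[2]),np.sin(q[2]);M=lambda x,y:np.array([q[0]+c*x-si*y,q[1]+si*x+c*y])
    print('well',M(-.064,0),'pan',M(.032,0),'power',M(-.064,-.051))
    m=pink(d);k,l,st,ce=cv2.connectedComponentsWithStats(m)
    i=[i for i in range(1,k) if 700<st[i,4]<1000][0]
    cn=max(cv2.findContours((l==i).astype('uint8'),0,1)[0],key=len).reshape(-1,2)
    hull=cv2.convexHull(cn.astype(np.int32)).reshape(-1,2)
    P=plane(d,hull,.078)[:,:2];cc,rr=cv2.minEnclosingCircle(P.astype(np.float32))
    e=P.mean(0);r2=LS(lambda a:np.hypot(*(P-a[:2]).T)-a[2],[*e,.043]).x
    b=r2[:2];R=np.array([[c,si],[-si,c]])
    print('bowl',b,'r',r2[2],'enc',cc,rr,'rel pan (scale axes)',R@(b-M(.032,0)))
    uv=np.array([[213,168]]) if n=='top' else np.array([[265,235]])
    print('depth pan z',depthpts(d,uv))
E
```

```text
top [ 0.4916  0.1577 -0.2531] resid mm [[0.1, 1.0], [-0.9, -1.2], [1.5, 0.8], [-0.5, -1.4], [-0.2, 0.8]]
well [0.4296216  0.17374978] pan [0.52256397 0.14971406] power [0.41685263 0.12437414]
bowl [0.49167719 0.14755524] r 0.04250809374790697 enc (0.4911322593688965, 0.14722254872322083) 0.0433073416352272 rel pan (scale axes) [-0.02936252 -0.00982326]
depth pan z [[0.56844016 0.1563897  0.03789703]]
side [ 0.4896  0.1593 -0.2576] resid mm [[0.7, -0.0], [1.1, -0.6], [0.7, 0.4], [-0.7, -0.4], [-1.8, 0.6]]
well [0.42775925 0.17565318] pan [0.52059108 0.15119401] power [0.41476532 0.12633627]
bowl [0.49123966 0.15001161] r 0.04217526269953283 enc (0.49106085300445557, 0.15029317140579224) 0.04314994439482689 rel pan (scale axes) [-0.02808152 -0.00862162]
depth pan z [[0.55753382 0.13150107 0.03693315]]
```

Both views agree within about 2 mm: pan centre (0.522, 0.150), bowl (0.4915, 0.149), well (0.429, 0.175), yaw −0.255. The rim radius, pan height and 30 mm bowl offset all match the description. The push is about 30 mm along world +x.

```bash
cat >mv.py <<'E'
import sys,numpy as np
from scipy.spatial.transform import Rotation as Rn
from rig import get_state
s=get_state();q=s['ee_rot'];R=Rn.from_quat([q[1],q[2],q[3],q[0]]);p=s['position']
print('t',s['clock'],'p',p.round(4),'F',s['contact_force'].round(2),'w',round(s['width'],4));print(R.as_matrix().round(3).tolist())
if len(sys.argv)>3:
    g=np.array(list(map(float,sys.argv[1:4])));print('dp/0.12:',(R.inv().apply(g-p)/.12).round(3))
# target: tool x down, tool z (jaw) along world direction yaw
yaw=float(sys.argv[4]) if len(sys.argv)>4 else 0
for sg in(1,-1):
    z=sg*np.array([-np.sin(yaw),np.cos(yaw),0]);x=np.array([0,0,-1.]);T=Rn.from_matrix(np.c_[x,np.cross(z,x),z])
    print('turn/90:',((R.inv()*T).as_rotvec()/(np.pi/2)).round(3))
E
python3 mv.py 0.40 0.148 0.20 0
```

```text
t 0.1 p [0.1542 0.5535 0.2305] F [ 0.47 -0.01 -0.05] w 0.0854
[[-0.001, -0.963, 0.268], [-0.002, 0.268, 0.963], [-1.0, 0.0, -0.002]]
dp/0.12: [ 0.258 -2.88  -2.704]
turn/90: [-0.173 -0.001 -0.   ]
turn/90: [ 1.827e+00 -0.000e+00  1.000e-03]
```

arm_command([
  {"dp": [0, 0, -0.3], "angular": [-0.087, 0, 0], "gripper": 0},
  {"dp": [0, 0, -0.4], "angular": [-0.087, 0, 0], "gripper": 0},
  {"dp": [0, 0, -0.4], "angular": [0, 0, 0], "gripper": 0},
  {"dp": [0, 0, -0.4], "angular": [0, 0, 0], "gripper": 0},
  {"dp": [0, -0.2, -0.4], "angular": [0, 0, 0], "gripper": 0},
  {"dp": [0, -0.25, -0.35], "angular": [0, 0, 0], "gripper": 0},
  {"dp": [0, -0.25, -0.35], "angular": [0, 0, 0], "gripper": 0},
  {"dp": [0, -0.2, -0.2], "angular": [0, 0, 0], "gripper": 0},
], grip_force=20)

```text
clock: 1.1
position: [0.2484, 0.2114, 0.2279]
ee_rot: [-0.494, 0.506, -0.497, -0.504]
contact_force: [0.6, -0.1, -0.6]
width: -0.0
```

```bash
python3 mv.py 0.405 0.149 0.13 0
```

```text
t 1.1 p [0.2484 0.2114 0.2279] F [ 0.61 -0.08 -0.62] w -0.0
[[-0.001, -1.0, -0.019], [-0.005, -0.019, 1.0], [-1.0, 0.001, -0.005]]
dp/0.12: [ 0.817 -1.296 -0.54 ]
turn/90: [ 0.012 -0.003 -0.001]
turn/90: [-1.988e+00  1.000e-03 -5.000e-03]
```

arm_command([
  {"dp": [0, -0.3, -0.15], "angular": [0.012, 0, 0], "gripper": 0},
  {"dp": [0, -0.3, -0.15], "angular": [0, 0, 0], "gripper": 0},
  {"dp": [0.15, -0.3, -0.15], "angular": [0, 0, 0], "gripper": 0},
  {"dp": [0.2, -0.25, -0.09], "angular": [0, 0, 0], "gripper": 0},
  {"dp": [0.2, -0.1, 0], "angular": [0, 0, 0], "gripper": 0},
  {"dp": [0.2, -0.05, 0], "angular": [0, 0, 0], "gripper": 0},
  {"dp": [0.07, 0, 0], "angular": [0, 0, 0], "gripper": 0},
  {"dp": [0, 0, 0], "angular": [0, 0, 0], "gripper": 0},
])

```text
clock: 2.1
position: [0.4102, 0.1407, 0.1263]
ee_rot: [0.501, -0.499, 0.503, 0.497]
contact_force: [0.6, -0.6, 0.9]
width: 0.0002
```

```bash
python3 mv.py 0.42 0.149 0.065 0; python3 - <<'E'
from rig import get_image
import cv2,pickle
from h import *
out=[]
for n in('top','side'):
    d=get_image(n);pickle.dump(d,open(n+'1.pkl','wb'))
    x,y=(214,195) if n=='top' else (300,225)
    out.append(cv2.resize(d['image'][y-50:y+50,x-50:x+50],(400,400),interpolation=2))
    print(proj(d,[[.405,.149,.13]]))
cv2.imwrite('pics/a1.png',np.hstack(out))
E
```

```text
t 2.1 p [0.4102 0.1407 0.1263] F [ 0.61 -0.61  0.89] w 0.0002
[[-0.001, -1.0, 0.008], [-0.004, 0.008, 1.0], [-1.0, 0.001, -0.004]]
dp/0.12: [ 0.51  -0.081  0.072]
turn/90: [-0.005 -0.003 -0.001]
turn/90: [ 1.995e+00 -1.000e-03  4.000e-03]
[[209.25879945 222.28224447]]
[[324.81721407 199.40018317]]
```

View pics/a1.png

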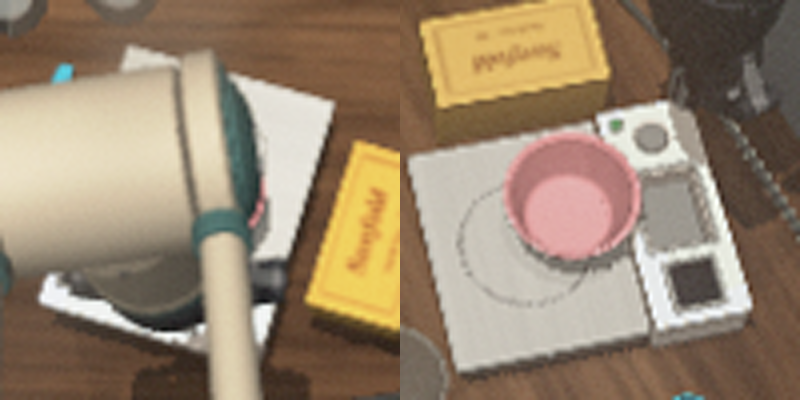

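The top view is now blocked by the arm. The side view shows the bowl at crop (572,205) unmoved, and the fingertips where the calibration predicts at (690,100). Next I descend in front of the bowl.

arm_command([
  {"dp": [0, 0, 0.04], "angular": [-0.005, 0, 0], "gripper": 0},
  {"dp": [0.15, 0, 0.03], "angular": [0, 0, 0], "gripper": 0},
  {"dp": [0.15, 0, 0], "angular": [0, 0, 0], "gripper": 0},
  {"dp": [0.12, 0, 0], "angular": [0, 0, 0], "gripper": 0},
  {"dp": [0.08, 0, 0], "angular": [0, 0, 0], "gripper": 0},
  {"dp": [0, -0.04, 0], "angular": [0, 0, 0], "gripper": 0},
  {"dp": [0, -0.04, 0], "angular": [0, 0, 0], "gripper": 0},
  {"dp": [0, 0, 0], "angular": [0, 0, 0], "gripper": 0},
])

```text
clock: 3.2
position: [0.4259, 0.1527, 0.072]
ee_rot: [-0.503, 0.505, -0.495, -0.497]
contact_force: [0.3, 0.9, 0.5]
width: -0.0002
```

```bash
python3 mv.py 0.437 0.149 0.063 0
```

```text
t 3.2 p [0.4259 0.1527 0.072 ] F [0.32 0.93 0.47] w -0.0002
[[0.017, -1.0, -0.004], [-0.0, -0.004, 1.0], [-1.0, -0.017, -0.0]]
dp/0.12: [ 0.077 -0.091 -0.031]
turn/90: [ 0.002 -0.     0.011]
turn/90: [-1.998 -0.017 -0.   ]
```

arm_command([
  {"dp": [0.075, 0, -0.03], "angular": [0, 0, 0.01], "gripper": 0},
  {"dp": [0, -0.04, 0], "angular": [0, 0, 0], "gripper": 0},
  {"dp": [0, -0.04, 0], "angular": [0, 0, 0], "gripper": 0},
  {"dp": [0, -0.04, 0], "angular": [0, 0, 0], "gripper": 0},
  {"dp": [0, -0.04, 0], "angular": [0, 0, 0], "gripper": 0},
  {"dp": [0, -0.04, 0], "angular": [0, 0, 0], "gripper": 0},
  {"dp": [0, -0.03, 0], "angular": [0, 0, 0], "gripper": 0},
  {"dp": [0, 0, 0], "angular": [0, 0, 0], "gripper": 0},
])

```text
clock: 4.2
position: [0.4556, 0.1488, 0.0627]
ee_rot: [0.499, -0.501, 0.499, 0.501]
contact_force: [-0.4, 0.9, 0.6]
width: 0.0001
```

```bash
cat >look.py <<'E'
import sys
from rig import get_image
from h import *
from scipy.optimize import least_squares as LS
d=get_image('side');m=pink(d)
k,l,st,ce=cv2.connectedComponentsWithStats(m)
for i in range(1,k):
    if st[i,4]>300 and 240<ce[i][0]<340 and 180<ce[i][1]<270:
        cn=max(cv2.findContours((l==i).astype('uint8'),0,1)[0],key=len)
        P=plane(d,cv2.convexHull(cn).reshape(-1,2),.078)[:,:2]
        a=LS(lambda a:np.hypot(*(P-a[:2]).T)-.0422,P.mean(0),loss='soft_l1',f_scale=.001).x
        print('bowl side',a.round(4),'area',st[i,4],'to go (pan .5206,.1512)',(np.array([.5206,.1512])-a).round(4))
if len(sys.argv)>1:
    cv2.imwrite(sys.argv[1],cv2.resize(d['image'][170:270,240:340],(600,600),interpolation=2))
E
python3 look.py pics/p1.png; python3 mv.py .45 .149 .063 0
```

```text
bowl side [0.5092 0.1494] area 858 to go (pan .5206,.1512) [0.0114 0.0018]
t 4.25 p [0.4555 0.1489 0.0627] F [-0.82 -0.23  0.45] w 0.0
[[-0.001, -1.0, -0.003], [-0.0, -0.003, 1.0], [-1.0, 0.001, -0.0]]
dp/0.12: [-0.003  0.046  0.001]
turn/90: [ 0.002 -0.    -0.   ]
turn/90: [-1.998e+00  1.000e-03 -0.000e+00]
```

View pics/p1.png

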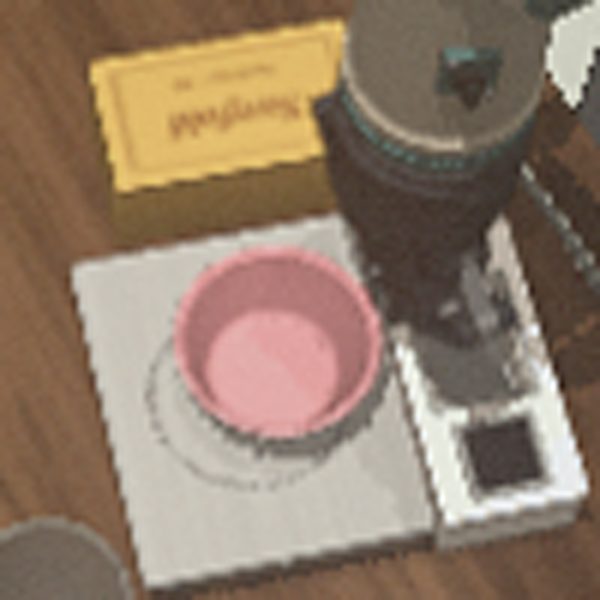

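The side view shows the bowl pushed cleanly, now centred at crop (280,340), with the ring still extending to its lower left. About 11 mm is left to push.

arm_command([
  {"dp": [0, -0.025, 0], "angular": [0, 0, 0], "gripper": 0},
  {"dp": [0, -0.025, 0], "angular": [0, 0, 0], "gripper": 0},
  {"dp": [0, -0.025, 0], "angular": [0, 0, 0], "gripper": 0},
  {"dp": [0, -0.02, 0], "angular": [0, 0, 0], "gripper": 0},
  {"dp": [0, 0, 0], "angular": [0, 0, 0], "gripper": 0},
  {"dp": [0, 0, 0], "angular": [0, 0, 0], "gripper": 0},
  {"dp": [0, 0, 0], "angular": [0, 0, 0], "gripper": 0},
  {"dp": [0, 0, 0], "angular": [0, 0, 0], "gripper": 0},
])

```text
clock: 5.25
position: [0.4672, 0.1489, 0.0626]
ee_rot: [0.499, -0.501, 0.499, 0.501]
contact_force: [-0.3, -0.8, -0.5]
width: -0.0
```

```bash
python3 look.py; python3 mv.py .43 .149 .063 0
```

```text
bowl side [0.5205 0.1496] area 865 to go (pan .5206,.1512) [0.0001 0.0016]
t 5.3 p [0.4672 0.1489 0.0626] F [-0.72 -0.19  0.66] w 0.0
[[-0.001, -1.0, -0.003], [-0.0, -0.003, 1.0], [-1.0, 0.001, -0.0]]
dp/0.12: [-0.003  0.31   0.002]
turn/90: [ 0.002 -0.    -0.001]
turn/90: [-1.998e+00  1.000e-03 -0.000e+00]
```

Within 2 mm. Next I back straight off and look at it with the top camera too, raising and moving aside to clear that view.

arm_command([
  {"dp": [0, 0.08, 0], "angular": [0, 0, 0], "gripper": 0},
  {"dp": [0, 0.15, 0], "angular": [0, 0, 0], "gripper": 0},
  {"dp": [-0.2, 0.2, 0], "angular": [0, 0, 0], "gripper": 0},
  {"dp": [-0.4, 0.3, 0], "angular": [0, 0, 0], "gripper": 0},
  {"dp": [-0.2, 0.4, 0], "angular": [0, 0, 0], "gripper": 0},
  {"dp": [0, 0.2, 0], "angular": [0, 0, 0], "gripper": 0},
  {"dp": [0, 0, 0], "angular": [0, 0, 0], "gripper": 0},
  {"dp": [0, 0, 0], "angular": [0, 0, 0], "gripper": 0},
])

```text
clock: 6.3
position: [0.2957, 0.1475, 0.1603]
ee_rot: [0.498, -0.5, 0.5, 0.502]
contact_force: [0.6, 0.5, -0.6]
width: 0.0
```

```bash
python3 look.py; python3 mv.py .4287 .1747 .12 0; python3 - <<'E'
from rig import get_image
import cv2
from h import *
out=[]
for n in('top','side'):
    d=get_image(n);x,y=(214,195) if n=='top' else (290,225)
    out.append(cv2.resize(d['image'][y-50:y+50,x-50:x+50],(400,400),interpolation=2))
cv2.imwrite('pics/b1.png',np.hstack(out))
E
```

```text
bowl side [0.5212 0.1494] area 836 to go (pan .5206,.1512) [-0.0006  0.0018]
t 6.35 p [0.2955 0.1474 0.1601] F [ 0.28 -0.39 -0.37] w -0.0001
[[-0.005, -1.0, -0.004], [-0.0, -0.004, 1.0], [-1.0, 0.005, -0.0]]
dp/0.12: [ 0.329 -1.112  0.223]
turn/90: [ 0.002 -0.    -0.003]
turn/90: [-1.998  0.005 -0.   ]
```

View pics/b1.png

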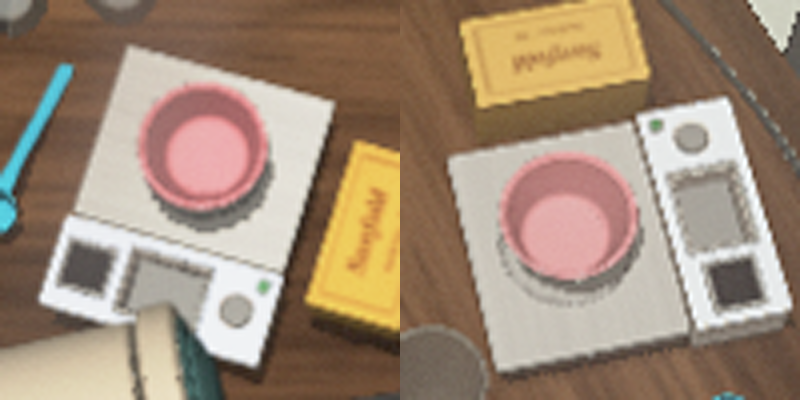

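Both views show the bowl centred on the ring: top crop (205,150), side crop (568,215). The well and power key are clear. Next I move above the well.

arm_command([
  {"dp": [0, -0.3, 0.1], "angular": [0, 0, 0], "gripper": 0},
  {"dp": [0, -0.3, 0.1], "angular": [0, 0, 0], "gripper": 0},
  {"dp": [0.1, -0.25, 0.03], "angular": [0, 0, 0], "gripper": 0},
  {"dp": [0.2, -0.2, 0], "angular": [0, 0, 0], "gripper": 0},
  {"dp": [0.15, -0.06, 0], "angular": [0, 0, 0], "gripper": 0},
  {"dp": [0, 0, 0], "angular": [0, 0, 0], "gripper": 0},
  {"dp": [0, 0, 0], "angular": [0, 0, 0], "gripper": 0},
  {"dp": [0, 0, 0], "angular": [0, 0, 0], "gripper": 0},
])

```text
clock: 7.45
position: [0.4389, 0.176, 0.1001]
ee_rot: [0.497, -0.498, 0.502, 0.502]
contact_force: [0.1, -0.2, 1.0]
width: -0.0001
```

```bash
python3 mv.py .4287 .1747 .055 0
```

```text
t 7.45 p [0.4389 0.176  0.1001] F [ 0.09 -0.22  1.  ] w -0.0001
[[-0.008, -1.0, -0.0], [-0.002, -0.0, 1.0], [-1.0, 0.008, -0.002]]
dp/0.12: [ 0.377  0.082 -0.01 ]
turn/90: [ 0.    -0.001 -0.005]
turn/90: [-2.     0.008 -0.002]
```

arm_command([
  {"dp": [0, 0.08, -0.01], "angular": [0, 0, -0.005], "gripper": 0},
  {"dp": [0.1, 0, 0], "angular": [0, 0, 0], "gripper": 0},
  {"dp": [0.1, 0, 0], "angular": [0, 0, 0], "gripper": 0},
  {"dp": [0.1, 0, 0], "angular": [0, 0, 0], "gripper": 0},
  {"dp": [0.07, 0, 0], "angular": [0, 0, 0], "gripper": 0},
  {"dp": [0, 0, 0], "angular": [0, 0, 0], "gripper": 0},
  {"dp": [0, 0, 0], "angular": [0, 0, 0], "gripper": 0},
  {"dp": [0, 0, 0], "angular": [0, 0, 0], "gripper": 0},
])

```text
clock: 8.45
position: [0.4283, 0.1748, 0.0537]
ee_rot: [-0.5, 0.501, -0.5, -0.5]
contact_force: [0.1, -0.9, -0.9]
width: -0.0001
```

```bash
python3 mv.py .4287 .1747 .033 0; python3 look.py pics/w1.png
```

```text
t 8.45 p [0.4283 0.1748 0.0537] F [ 0.14 -0.86 -0.92] w -0.0001
[[0.002, -1.0, -0.001], [-0.001, -0.001, 1.0], [-1.0, -0.002, -0.001]]
dp/0.12: [ 0.173 -0.003 -0.001]
turn/90: [ 0.001 -0.001  0.001]
turn/90: [-1.999e+00 -2.000e-03 -1.000e-03]
bowl side [0.5212 0.1495] area 842 to go (pan .5206,.1512) [-0.0006  0.0017]
```

View pics/w1.png

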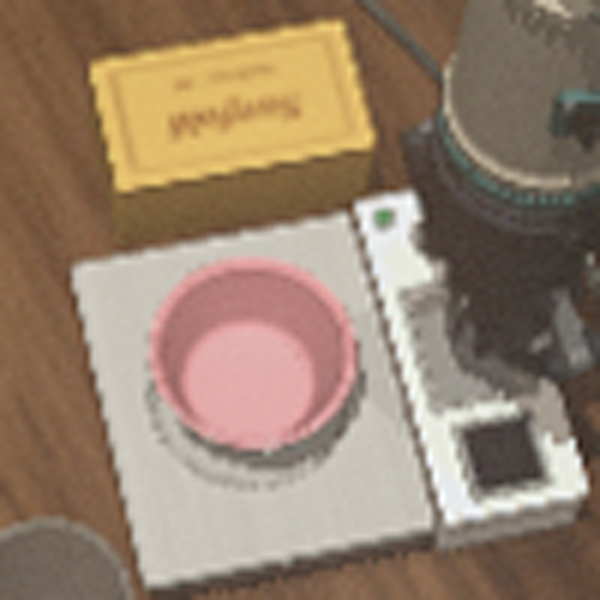

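```bash
python3 - <<'E'
from rig import get_image
from h import *
d=get_image('side')
im=cv2.resize(d['image'][180:250,280:350],(700,700),interpolation=2)
def dr(P,c):
    q=((proj(d,P)-[280,180]+.5)*10-.5).astype(int);cv2.polylines(im,[q.reshape(-1,1,2)],True,c,1);print(q.tolist())
c,s=np.cos(-.2555),np.sin(-.2555)
b=np.array([[-1,-1],[1,-1],[1,1],[-1,1]])
w=b*[.02,.026]@np.array([[c,s],[-s,c]])
dr(np.c_[w+[.4278,.1756],[.044]*4],(0,0,255))
dr(np.c_[b*[.011,.0145]+[.4283,.1748],[.0537]*4],(0,255,0))
cv2.imwrite('pics/w2.png',im)
E
```

```text
[[432, 367], [283, 397], [337, 579], [488, 548]]
[[395, 391], [320, 426], [378, 519], [452, 483]]
```

View pics/w2.png

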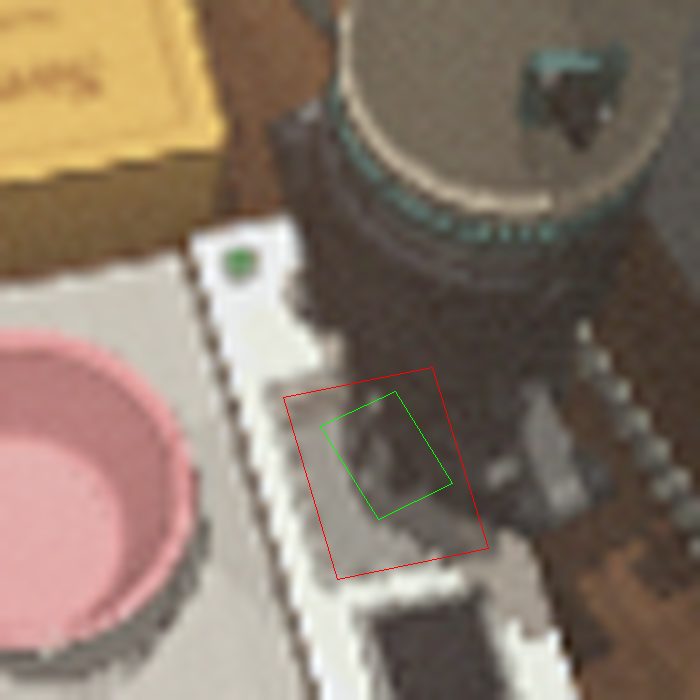

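The overlay puts the fingertip (green, centre about (387,455)) well inside the well mouth (red), with the visible tip maybe 2 mm towards the front. I'll shift 1 mm back and descend.

arm_command([
  {"dp": [0, -0.01, 0], "angular": [0, 0, 0], "gripper": 0},
  {"dp": [0.05, 0, 0], "angular": [0, 0, 0], "gripper": 0},
  {"dp": [0.05, 0, 0], "angular": [0, 0, 0], "gripper": 0},
  {"dp": [0.05, 0, 0], "angular": [0, 0, 0], "gripper": 0},
  {"dp": [0.03, 0, 0], "angular": [0, 0, 0], "gripper": 0},
  {"dp": [0, 0, 0], "angular": [0, 0, 0], "gripper": 0},
  {"dp": [0, 0, 0], "angular": [0, 0, 0], "gripper": 0},
  {"dp": [0, 0, 0], "angular": [0, 0, 0], "gripper": 0},
])

```text
clock: 9.55
position: [0.4298, 0.1749, 0.0308]
ee_rot: [-0.5, 0.501, -0.499, -0.499]
contact_force: [-0.5, 0.4, -0.5]
width: -0.0001
```

No contact with the walls so far. Now the press, in small steps.

arm_command([
  {"dp": [0.012, 0, 0], "angular": [0, 0, 0], "gripper": 0},
  {"dp": [0.012, 0, 0], "angular": [0, 0, 0], "gripper": 0},
  {"dp": [0.012, 0, 0], "angular": [0, 0, 0], "gripper": 0},
  {"dp": [0.01, 0, 0], "angular": [0, 0, 0], "gripper": 0},
  {"dp": [0.01, 0, 0], "angular": [0, 0, 0], "gripper": 0},
  {"dp": [0, 0, 0], "angular": [0, 0, 0], "gripper": 0},
  {"dp": [0, 0, 0], "angular": [0, 0, 0], "gripper": 0},
  {"dp": [0, 0, 0], "angular": [0, 0, 0], "gripper": 0},
])

```text
clock: 10.55
position: [0.43, 0.1749, 0.0249]
ee_rot: [-0.5, 0.501, -0.499, -0.499]
contact_force: [-1.7, -0.6, 4.3]
width: -0.0003
```

arm_command([
  {"dp": [0.01, 0, 0], "angular": [0, 0, 0], "gripper": 0},
  {"dp": [0.01, 0, 0], "angular": [0, 0, 0], "gripper": 0},
  {"dp": [0.01, 0, 0], "angular": [0, 0, 0], "gripper": 0},
  {"dp": [0.01, 0, 0], "angular": [0, 0, 0], "gripper": 0},
  {"dp": [0.01, 0, 0], "angular": [0, 0, 0], "gripper": 0},
  {"dp": [0.01, 0, 0], "angular": [0, 0, 0], "gripper": 0},
  {"dp": [0.01, 0, 0], "angular": [0, 0, 0], "gripper": 0},
  {"dp": [0.01, 0, 0], "angular": [0, 0, 0], "gripper": 0},
])

```text
clock: 11.55
position: [0.4301, 0.1749, 0.0238]
ee_rot: [-0.501, 0.502, -0.498, -0.499]
contact_force: [-3.2, -0.5, 16.6]
width: -0.0
```

The key is on its stop: 16.6 N at z = 0.0238, against an expected 0.024. It has stayed down well over 0.1 s. Now straight up and away.

arm_command([
  {"dp": [-0.05, 0, 0], "angular": [0, 0, 0], "gripper": 0},
  {"dp": [-0.1, 0, 0], "angular": [0, 0, 0], "gripper": 0},
  {"dp": [-0.2, 0, 0], "angular": [0, 0, 0], "gripper": 0},
  {"dp": [-0.4, 0, 0], "angular": [0, 0, 0], "gripper": 0},
  {"dp": [-0.3, 0.3, 0], "angular": [0, 0, 0], "gripper": 0},
  {"dp": [0, 0.4, 0], "angular": [0, 0, 0], "gripper": 0},
  {"dp": [0, 0.3, 0], "angular": [0, 0, 0], "gripper": 0},
  {"dp": [0, 0, 0], "angular": [0, 0, 0], "gripper": 0},
])

```text
clock: 12.55
position: [0.308, 0.1752, 0.1544]
ee_rot: [0.503, -0.502, 0.497, 0.498]
contact_force: [0.1, -0.8, 0.6]
width: 0.0004
```

```bash
python3 mv.py; python3 look.py pics/end.png
```

```text
t 12.55 p [0.308  0.1752 0.1544] F [ 0.1  -0.83  0.55] w 0.0004
[[0.01, -1.0, -0.0], [0.001, -0.0, 1.0], [-1.0, -0.01, 0.001]]
turn/90: [0.    0.001 0.006]
turn/90: [-2.e+00 -1.e-02  1.e-03]
bowl side [0.5212 0.1495] area 836 to go (pan .5206,.1512) [-0.0006  0.0017]
```

View pics/end.png

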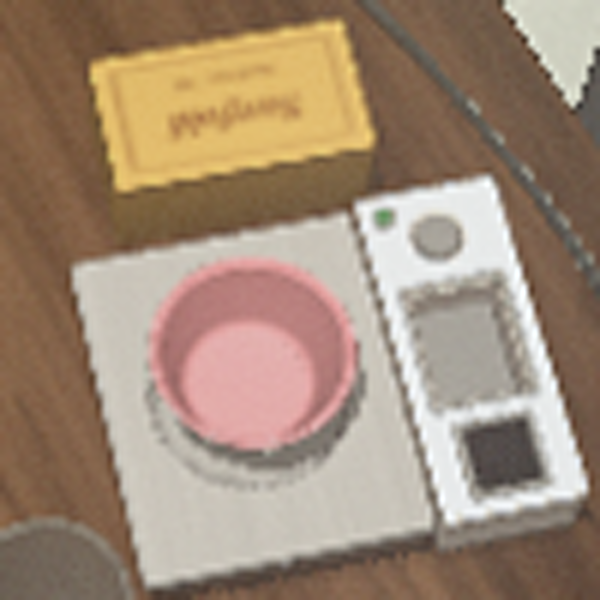

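The bowl is unmoved at crop (253,355), over the ring. The tare key at (470,350) and the power key at (437,237) look up, and the robot is clear.

```bash
python3 -c "from rig import sign_off;print(sign_off())"
```

```text
the job is handed in; nothing more can be done
None
```

I pushed the bowl about 30 mm to the middle of the ring with the closed fingertips and backed off. Then I pressed the tare key down to its stop, let it up, and handed the job in at about 12.6 s.

- **Bowl:** the last side view puts its centre about 2 mm from the pan centre (limit 12 mm). It was unchanged by the key press. The top view after the push also showed it centred, but only by eye.
- **Tare key:** the force reached 16.6 N with the tip at z = 23.8 mm; the key's stop is expected at about 24 mm. The limit is 40 N.
- **At hand-in:** in the last picture both keys look up, the tea packet looks unmoved and the robot is clear. That crop does not show the scoop or the sugar bowl, and I did not recheck their positions.
- **Disagreement:** the two cameras differed by about 2 mm on the scale's position. That is within the calibration accuracy; I used the mean for the well and the side camera's own frame for the bowl.

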